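Recover the filter basket from under the drip-tray grate

ROBOT

A 6-joint arm with a two-finger parallel gripper is mounted at the origin on a cart in front of the work surface, level with it; the furniture and walls round the work are solid. World frame = base frame: x ahead of the robot, y to its left, z up, the work surface at z = 0. Lengths are in m, angles in degrees, forces in N, time in s.
With the tool pointing down it reaches from about 0.4 to 0.825 m from the base axis. Payload 7 kg.
Tool frame: the origin (TCP) lies at the very end of the fingers, on their centre line; the grasp point (between the pads) lies 19 mm behind it; z points along the fingers, y is the line along which they close (so a half turn about z gives the same grasp; the last joint's range is limited). The gripper opens to 88 mm and grips with 3 to 60 N. Pads are 19 mm wide; open, the fingers measure 130 mm over their backs; the gripper's body (78 mm by 193 mm) begins 47 mm behind the grasp point.
Start: joints at [-56.259, 20.546, 0.682, 0, -70.136, -16.507], TCP at [0.2, -0.645, 0.227] pointing down, gripper open.
Joint ranges: [-176.03, 176.03], [-82.01, 121.73], [-58.28, 71.71], [-173.87, 95.51], [-174.79, -0.11], [-173.66, 173.66]. Speed limits (degrees/s): [136.94, 136.94, 172.46, 180, 180, 180].

INTERFACE

Orientations are given as [roll, pitch, yaw] about the fixed x, y, z axes, in that order (R = Rz(yaw) Ry(pitch) Rx(roll)).
In Python, from plant import get_state, imaging, r, finder gives the robot as it stands.
- The arm moves only by the shell command python3 -m handwheel 'ROWS' [FORCE]. ROWS is JSON, a list of rows, each a list of 5 numbers: the closure, from 0 (fully open) to 1 (shut), then the shift along the world's x, y, z in cm, then the turn about the world's z in degrees. A call has 1 to 8 rows; each row is the pose to reach, as a shift and turn from the pose commanded when the call began; what a row does not reach only later rows make up. A row lasts 1/8 s, in which the tool goes at most 62.5 mm and 10.7 degrees, less where a joint would pass 70% of its speed; a pose out of reach is approached as far as the arm can. A call with a gripper value outside its range is refused whole. The fingers move at their own pace and stop on an object; FORCE is the grip in N (left out, the last holds). Time passes only in rows, so rows that repeat a pose let the fingers close. It gives the time, the measured TCP pose, the force, the opening and the grip force at its end, in the units of the state.
- get_state(): the state, without advancing time (a new reading comes with each control period).
- imaging.capture(name): name is "scene" or "top"; returns (picture, depth): 420x560x3 uint8, red, green, blue; 420x560 float32, m along the optical axis (not along the pixel's ray), 0 where there is no reading.
- imaging.get_calibration(name): a dict with "fx", "fy", "cx", "cy" (pixels), "rvec" (rotation vector, rad) and "tvec" (3), from world to camera coordinates, as OpenCV has them. Camera axes: x right, y down, z forward; pixel columns grow to the right and rows downward; lengths in m; the calibration is good to about 2 mm. A picture is of the moment at which its call begins. get_calibration takes no time and is no camera call.
- r.close_job(): hands the job in; it is judged then, once.
Trained networks look in the newest picture that a camera, given by its name, has taken for a name from the list of things; names that differ only in an ending like _2 or _b are one class to them, and where a whole thing is asked for, a point or a joint stands for the part that bears it (a point fixed in the world has none). Each returns a list of dicts, best first, with "p" (0 to 1); they miss things now and then, are a little off and sometimes report something else, mostly with a low value. They report only what shows in the picture. A call takes as long as a camera call.
- finder.cut_out(camera, query): "region" (420x560 bool, what is visible of it) and "pixel" ([column, row] in pixels, amid what is visible of it).
The state is a dict: "time_s": time; "joints": joint angles; "qd": joint speeds; "joint_torque": joint torques, N m; "tcp_pos": TCP position; "eef_rot": TCP orientation; "contact_force": force on the tool from outside, world axes, zero at the start; "moment": the same for the moment, N m; "gripper_width": finger opening in m; "gripper_force": force on a finger pad.
Only numpy, scipy, OpenCV 4.12 (cv2) and the standard library are available. Lean on these libraries where they do the work, as an engineer would, in place of code of your own. Each camera call takes 0.05 s, during which the arm holds its last target. There are 200 camera calls.

TASK

The rinsed filter basket was left in the drip tray, under the grate with two cups standing on it, and it is needed in the empty bottomless portafilter in the rubber stand. Stand both cups upright on the grey draining mat, lift the grate out and lay it flat on free counter, seat the basket fully home in the portafilter ring, then drop the grate back flat into the tray and stand each cup upright where it stood before. Do not tip the cups over, and leave the steel dosing cup and the grey distributor where they are.

Things in the scene. Friction and masses are not known exactly. Their poses are not given: they have to be found in the camera images.
- white_cup: White espresso cup with ring handle, 50 mm tall, standing on the grate. Origin at its underside, mid of the outline with handle; z up. The round bowl is centred 12 mm from the origin along the cup's +y; the handle is on the -y side, out to y = -44. Bowl 63 mm across at the rim, narrowing to a 45 mm foot: grip its outside just below the rim, closing along the cup's x axis. About 0.14 kg.
- blue_cup: The same cup in dark blue (green inside), also on the grate: same size, origin and axes as the white one (bowl centre 12 mm from the origin along its +y axis, 63 mm across at the rim, 50 mm tall, handle on the -y side).
- grate: Lift-out dark wire grate, 126 (x) x 190 (y) x 6 mm, 0.3 kg. Origin at the centre of its underside, z up; cups stand 6 mm above the origin. In its middle stands a bail handle: a round bar 8 mm thick along the grate's x, 40 mm long, its axis 26 mm above the origin; pinch it from above, closing along the grate's y. The counter between the tray and the mat and portafilter is free to lay it on.
- filter_basket: Round steel filter basket, 26 mm tall, 0.06 kg, in the drip tray under the grate, seen between its wires. Origin at the centre of its underside, z up. Lip 67 mm across, 22 to 26 mm above the origin; the body below is 58 mm, tapering to 54 at the foot. Grip the outside of the lip, fingertips about 8 mm below its top; over the ring let go when the tips meet the ring, and it drops home.
- drip_tray: Steel drip tray with black floor, fixed. Origin at the centre of its underside, z up, long side along y. Inside 134 (x) x 198 (y) mm; floor 4 mm, flared rim 46 mm above the origin. Ledges at the short ends carry the grate: home, its underside is 34 mm above the tray's origin, centred (4 mm play), axes along the tray's. The basket stands within 20 mm of centre in y, 15 in x; finger room is along y.
- portafilter: Bottomless portafilter (steel ring, black handle) in a black rubber stand, fixed. Origin on the ring's vertical axis, at counter height; handle along -x. Ring open upward: top 40 mm above the origin, outside 75 mm, bore 61 mm, its top 4 mm flaring to 69 mm. The basket goes in foot first; home, its lip lies in the flare, 1 mm below the ring's top, and its origin is 13 mm above this one.
- drain_mat: Grey ribbed silicone draining mat, 116 (x) x 180 (y) x 4 mm, fixed, the side area for the cups. Origin at the centre of its underside, z up.
- dosing_cup: Steel dosing cup, no handle, 60 mm across, 59 mm tall, a bystander standing near the coffee machine; leave it there. Origin at the centre of its underside.
- distributor: Grey round levelling tool (distributor), 62 mm across, 32 mm tall, a bystander near the coffee machine; leave it there. Origin at the centre of its underside.
- machine_handle (a point): Front tip of the black handle that juts out of the espresso machine over the counter (handle 28 mm thick, along x, 190 mm high; fixed; world axes). Only mind it: the machine's two steam-lever knobs, 343 to 378 mm high, jut 19 mm nearer to the robot still, 115 mm to the left and 435 mm to the right of it. Carry things past them low, along the front edge of the counter.

How it is judged:
By the outcome, as a careful person would: the job done as asked, in the order asked, and still so for the second after the job is handed in, with the robot touching nothing.
It also fails if it takes over 131 s, if anything falls off the work surface, if the arm or the gripper's body presses on something with over 40 N, if the wrist force passes 120 N, or if a joint passes its speed limit or range.

## Working session

There is one attempt and no reset: what is moved stays moved. The work goes in short steps, Python scripts to look and compute and a shell command to move; the robot and the scene stay as the last step left them, time stands still between calls to the robot, and variables do not carry over. Pictures are saved under pics/ and viewed, at most 14 in all, crops included, and the job is handed in when it is done.

```bash
ls; mkdir -p pics
cat > h.py <<'E'
import numpy as np, cv2
from plant import get_state, imaging, r, finder
def cap(n,f=None):
    p,d=imaging.capture(n)
    if f: cv2.imwrite('pics/'+f,cv2.cvtColor(p,cv2.COLOR_RGB2BGR))
    return p,d
def world(n,d):
    c=imaging.get_calibration(n);R=cv2.Rodrigues(np.array(c['rvec'],float))[0];t=np.array(c['tvec'],float).ravel()
    v,u=np.mgrid[0:d.shape[0],0:d.shape[1]]
    P=np.dstack([(u-c['cx'])/c['fx']*d,(v-c['cy'])/c['fy']*d,d])
    W=(P-t)@R
    W[d<=0]=np.nan
    return W
E
python3 - <<'E'
from h import *
print(get_state())
for n in('scene','top'):
    p,d=cap(n,n+'0.png');W=world(n,d);np.save(n+'0.npy',W)
    for q in 'white_cup blue_cup grate filter_basket drip_tray portafilter drain_mat dosing_cup distributor'.split():
        for o in finder.cut_out(n,q)[:2]:
            X=W[o['region']];X=X[~np.isnan(X[:,0])]
            if len(X):
              print(n,q,round(o['p'],2),np.round(o['pixel']),len(X),np.round(np.median(X,0),3),'lo',np.round(np.percentile(X,2,axis=0),3),'hi',np.round(np.percentile(X,98,axis=0),3))
E
```

```text
pics
{'time_s': 0.0, 'joints': array([-5.62571392e+01,  2.05911082e+01,  6.33878107e-01, -2.03876492e-02,
       -7.01344651e+01, -1.65064447e+01]), 'qd': array([ 0.02721008, -0.08954462,  0.00365517,  0.05348601, -0.01500085,
       -0.08410254]), 'joint_torque': array([ 7.56708178e-04, -5.82724249e+01,  2.93054527e+01,  6.99665576e+00,
        7.05490995e-03, -1.89223783e-04]), 'tcp_pos': array([ 0.19984299, -0.64423434,  0.22562632]), 'eef_rot': array([ 1.79906638e+02, -7.67948455e-03, -1.62770521e+02]), 'contact_force': array([ 1.12792378,  0.76974793, -0.17042181]), 'moment': array([-0.01745568, -0.0074199 , -0.05107717]), 'gripper_force': 0.0, 'gripper_width': 0.0873465197647995}
scene blue_cup 0.77 [210. 302.] 744 [0.448 0.338 0.073] lo [0.4   0.317 0.04 ] hi [0.477 0.376 0.09 ]
scene grate 0.62 [229. 302.] 904 [0.436 0.297 0.038] lo [0.392 0.199 0.002] hi [0.53  0.391 0.063]
scene portafilter 0.91 [330. 232.] 1079 [ 0.448 -0.135  0.023] lo [ 0.331 -0.182  0.001] hi [ 0.511 -0.088  0.041]
scene drain_mat 0.84 [364. 219.] 1117 [ 0.418 -0.269  0.004] lo [ 0.361 -0.361 -0.001] hi
[... 702 characters left out ...]
.04 ] lo [0.394 0.193 0.003] hi [0.531 0.386 0.066]
top filter_basket 0.8 [184. 227.] 322 [0.479 0.307 0.012] lo [0.448 0.279 0.004] hi [0.503 0.326 0.044]
top drip_tray 0.78 [190. 238.] 3137 [0.466 0.284 0.038] lo [ 0.384  0.185 -0.   ] hi [0.544 0.399 0.053]
top portafilter 0.69 [358. 232.] 1753 [ 0.457 -0.142  0.014] lo [ 0.339 -0.181  0.004] hi [ 0.519 -0.094  0.043]
top drain_mat 0.66 [412. 250.] 3188 [ 0.413 -0.281  0.005] lo [ 0.357 -0.368 -0.001] hi [ 0.469 -0.194  0.01 ]
top dosing_cup 0.84 [276. 200.] 478 [0.546 0.071 0.006] lo [ 0.513  0.045 -0.001] hi [0.569 0.097 0.061]
top distributor 0.6 [316. 196.] 337 [ 0.546 -0.03   0.032] lo [ 0.518 -0.05   0.003] hi [ 0.574 -0.012  0.038]
```

View pics/top0.png

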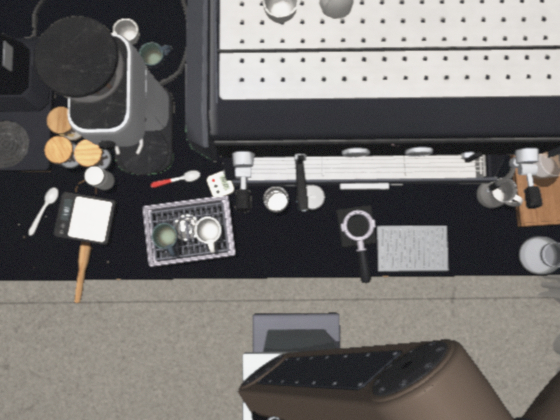

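View pics/scene0.png

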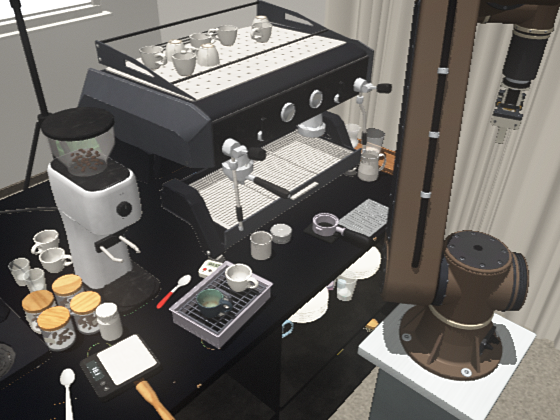

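```bash
cat > m.py <<'E'
from h import *
def circ(x,y):
    f=np.linalg.lstsq(np.c_[2*x,2*y,np.ones_like(x)],x*x+y*y,rcond=None)[0]
    return f[0],f[1],np.sqrt(f[2]+f[0]**2+f[1]**2)
def rcirc(X):
    k=np.ones(len(X),bool)
    for _ in range(6):
        a,b,c=circ(X[k,0],X[k,1]); e=abs(np.hypot(X[:,0]-a,X[:,1]-b)-c); k=e<max(.003,np.median(e[k])*2)
    return np.round([a,b,c,k.sum()],4)
E
python3 - <<'E'
from m import *
W=np.load('top0.npy'); 
def box(x0,x1,y0,y1,z0,z1):
    return W[(W[...,0]>x0)&(W[...,0]<x1)&(W[...,1]>y0)&(W[...,1]<y1)&(W[...,2]>z0)&(W[...,2]<z1)]
for n,b in dict(white=(.40,.51,.195,.275),blue=(.39,.49,.305,.385)).items():
    X=box(*b,.080,.1); print(n,len(X),X.mean(0),X.min(0),X.max(0))
    c=rcirc(X);print(c)
    H=X[np.hypot(X[:,0]-c[0],X[:,1]-c[1])>.036]; 
    H=box(*b,.045,.1);H=H[np.hypot(H[:,0]-c[0],H[:,1]-c[1])>.037]
    m=np.median(H,0);print('handle',len(H),m,np.degrees(np.arctan2(m[1]-c[1],m[0]-c[0])))
X=box(.48,.58,-.2,-.05,.033,.046);X=box(.40,.56,-.2,-.07,.036,.048);print('ring',len(X),rcirc(X),X.min(0),X.max(0))
X=box(.36,.56,.17,.42,.043,.049);print('tray',cv2.minAreaRect((X[:,:2]*1000).astype(np.float32)))
X=box(.43,.5,.25,.33,.055,.075);print('bail',len(X),X.mean(0),cv2.minAreaRect((X[:,:2]*1000).astype(np.float32)))
X=box(.33,.49,-.39,-.18,.002,.012);print('mat',cv2.minAreaRect((X[:,:2]*1000).astype(np.float32)))
E
```

```text
white 202 [0.45227295 0.23722097 0.08877445] [0.40960696 0.20656792 0.08013034] [0.49240574 0.26814864 0.09698951]
[4.612e-01 2.360e-01 2.980e-02 1.560e+02]
handle 81 [0.40967409 0.22465764 0.06308113] -167.58551422975737
blue 216 [0.43964695 0.34020658 0.08872702] [0.39850848 0.31099912 0.08016144] [0.47907304 0.37315065 0.09653091]
[4.482e-01 3.417e-01 2.960e-02 1.650e+02]
handle 66 [0.40649874 0.32318423 0.07723743] -156.05830970791754
ring 247 [ 4.724e-01 -1.372e-01  3.550e-02  1.610e+02] [ 0.40154989 -0.17761756  0.03601794] [ 0.50826081 -0.09592892  0.04684752]
tray ((463.99993896484375, 290.8271484375), (152.18228149414062, 215.48681640625), 7.058111190795898)
bail 144 [0.4624782  0.27821324 0.06356763] ((461.77984619140625, 289.2144470214844), (52.7137565612793, 82.36122131347656), 6.325115203857422)
mat ((415.4366455078125, -285.6068420410156), (209.6149444580078, 147.64633178710938), 89.40298461914062)
```

Run:
```python
from m import *
p=cv2.imread('pics/top0.png'); c=cv2.resize(p[190:275,140:240],None,fx=6,fy=6,interpolation=cv2.INTER_CUBIC)
s=cv2.imread('pics/scene0.png'); e=cv2.resize(s[255:345,170:275],None,fx=5.6,fy=5.6,interpolation=cv2.INTER_CUBIC)
h=min(len(c),len(e));o=np.hstack([c[:h],e[:h]]);o=cv2.resize(o,(800,int(800*o.shape[0]/o.shape[1])))
cv2.imwrite('pics/z0.png',o)
```

```text
(no output)
```

View pics/z0.png

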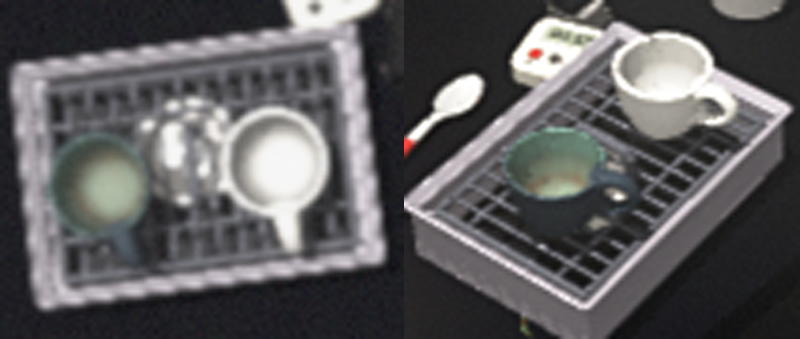

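Run:
```python
from m import *
W=np.load('top0.npy');S=np.load('scene0.npy')
def box(W,x0,x1,y0,y1,z0,z1):
    return W[(W[...,0]>x0)&(W[...,0]<x1)&(W[...,1]>y0)&(W[...,1]<y1)&(W[...,2]>z0)&(W[...,2]<z1)]
for n,w in(('t',W),('s',S)):
    X=box(w,.4,.66,-.1,.12,.165,.215);print(n,'handle',len(X),X.min(0) if len(X) else '',X.max(0) if len(X) else '',np.round(X[X[:,0]<X[:,0].min()+.02].mean(0),3) if len(X) else '')
    X=box(w,.4,.7,-.5,.25,.335,.385);print('knob',len(X),X.min(0) if len(X) else '',X.max(0) if len(X) else '')
X=box(W,.2,.4,-.05,.15,-.01,.01);print('edge',np.percentile(X,[0,1,5],axis=0)[:,0])
X=box(W,.30,.4,-.2,-.1,.01,.06);print('pf handle',X.mean(0),X.min(0),X.max(0))
X=box(W,.36,.56,.17,.42,.042,.052)
r=cv2.minAreaRect((X[:,:2]*1000).astype(np.float32));print(r)
from scipy.spatial import cKDTree
# trimmed: percentiles in rotated frames
for a in (5,6,7,8,9):
    t=np.radians(a);R=np.array([[np.cos(t),np.sin(t)],[-np.sin(t),np.cos(t)]]);Y=X[:,:2]@R.T
    lo,hi=np.percentile(Y,[1.,99.],axis=0);print(a,hi-lo,(lo+hi)/2@R)
B=box(W,.43,.51,.27,.33,.012,.034);print('basket',len(B),rcirc(B))
B=box(W,.44,.49,.27,.31,.058,.07);print('bail',len(B),B.min(0),B.max(0),B.mean(0))
```

```text
t handle 485 [ 0.49624557 -0.00300689  0.18399906] [0.60644888 0.02381303 0.20571614] [0.507 0.009 0.196]
knob 4008 [ 0.47742014 -0.4816034   0.33502886] [0.61355697 0.23391786 0.38498725]
s handle 506 [0.49632071 0.00155454 0.1766392 ] [0.65973166 0.06544007 0.21483975] [0.506 0.016 0.191]
knob 4283 [ 0.47507545 -0.48623531  0.33502417] [0.69951694 0.24030186 0.38499997]
edge [0.34037613 0.34104138 0.34330395]
pf handle [ 0.36347955 -0.14984589  0.03679604] [ 0.3260432  -0.19715748  0.0102969 ] [ 0.39932608 -0.13536563  0.04541434]
((464.0152282714844, 290.74920654296875), (152.26666259765625, 215.62379455566406), 7.02518367767334)
5 [0.15346983 0.21462979] [0.46372141 0.29057066]
6 [0.15139329 0.21385525] [0.46368216 0.29046148]
7 [0.15062743 0.21359788] [0.46373911 0.29064848]
8 [0.1513651  0.21374322] [0.46364043 0.29074155]
9 [0.15367214 0.21501677] [0.46358359 0.29068491]
basket 112 [4.730e-01 2.965e-01 3.020e-02 8.200e+01]
bail 60 [0.44029763 0.28420696 0.05822073] [0.48791797 0.29572355 0.06785199] [0.46295135 0.29021887 0.06377626]
```

```bash
python3 -m handwheel '[[0.1,20.5,29.5,-7.7,-5],[0.1,20.5,29.5,-7.7,-5],[0.1,20.5,29.5,-7.7,-5],[0.1,20.5,29.5,-7.7,-5],[0.1,20.5,29.5,-7.7,-5],[0.1,20.5,29.5,-7.7,-5],[0.1,20.5,29.5,-7.7,-5]]' 20
python3 -m handwheel '[[0.1,0,50,0,0],[0.1,0,50,0,0],[0.1,0,50,0,0],[0.1,0,50,0,0],[0.1,0,50,0,0],[0.1,0,50,0,0],[0.1,0,50,0,0],[0.1,0,50,0,0]]'
python3 -m handwheel '[[0.1,5.6,8.6,-2,0],[0.1,5.6,8.6,-2,0],[0.1,5.6,8.6,-2,0],[0.1,5.6,8.6,-2,0]]'
```

```text
time_s: 1.88
tcp_pos: [0.4065, -0.3469, 0.1491]
eef_rot: [180.0, -0.0, -167.5]
contact_force: [-0.8, 0.0, 0.2]
gripper_width: 0.0788
gripper_force: 0.0
time_s: 2.88
tcp_pos: [0.4051, 0.1522, 0.1504]
eef_rot: [180.0, 0.1, -167.8]
contact_force: [1.2, -0.0, 0.8]
gripper_width: 0.079
gripper_force: 0.0
time_s: 3.38
tcp_pos: [0.4609, 0.2355, 0.1293]
eef_rot: [-180.0, -0.0, -167.8]
contact_force: [-0.4, -0.3, 0.4]
gripper_width: 0.0788
gripper_force: 0.0
```

```bash
python3 -m handwheel '[[0.1,0,0,-3,0],[0.1,0,0,-6.1,0],[0.1,0,0,-6.1,0],[1,0,0,-6.1,0],[1,0,0,-6.1,0],[1,0,0,-6.1,0],[1,0,0,-6.1,0]]' 20
python3 -m handwheel '[[1,0,0,0,0],[1,0,0,0,0],[1,0,0,1,0],[1,0,0,2,0],[1,0,0,4,0],[1,0,0,4,0]]'
```

```text
time_s: 4.25
tcp_pos: [0.4617, 0.2367, 0.0699]
eef_rot: [180.0, 0.1, -167.7]
contact_force: [-0.6, -1.2, 8.3]
gripper_width: 0.0608
gripper_force: 20.0
time_s: 5.0
tcp_pos: [0.4618, 0.2372, 0.1103]
eef_rot: [179.9, 0.2, -167.8]
contact_force: [0.2, -0.1, -1.4]
gripper_width: 0.0611
gripper_force: 20.0
```

```bash
python3 -m handwheel '[[1,-3,-4.3,0,0],[1,-5.6,-8.6,0,0],[1,-5.6,-13,0,0],[1,-5.6,-18,0,0],[1,-5.6,-23,0,0],[1,-5.6,-28,0,0],[1,-5.6,-33,0,0],[1,-5.6,-38,0,0]]'
python3 -m handwheel '[[1,0,-4,0,0],[1,0,-9,0,0],[1,1,-14,0,0],[1,2,-19.1,0,0],[1,2,-19.1,0,0],[1,2,-19.1,-3.5,0],[1,2,-19.1,-6,0],[1,2,-19.1,-6,0]]'
python3 -m handwheel '[[1,0,0,-0.8,0],[1,0,0,-1.4,0],[1,0,0,-1.5,0],[1,0,0,-1.5,0]]'
```

```text
time_s: 6.0
tcp_pos: [0.4046, -0.1452, 0.1084]
eef_rot: [180.0, 0.0, -167.8]
contact_force: [1.8, -0.8, -2.2]
gripper_width: 0.0609
gripper_force: 20.0
time_s: 7.0
tcp_pos: [0.4231, -0.3335, 0.0466]
eef_rot: [179.8, -0.2, -167.8]
contact_force: [0.1, -0.5, -1.1]
gripper_width: 0.061
gripper_force: 20.0
time_s: 7.5
tcp_pos: [0.4253, -0.3347, 0.0341]
eef_rot: [-180.0, 0.0, -167.8]
contact_force: [-0.1, 0.2, 1.5]
gripper_width: 0.0606
gripper_force: 20.0
```

Run:
```python
from m import *
p,d=cap('scene','s1.png')
for s in [get_state()]: print(s['contact_force'],s['tcp_pos'],s['gripper_width'])
c=cv2.resize(p[150:330,150:470],(800,450))[...,::-1];cv2.imwrite('pics/s1c.png',c)
```

```text
[0.25998188 1.07293929 1.65169927] [ 0.42533662 -0.3347419   0.03404729] 0.060405765305695296
```

View pics/s1c.png

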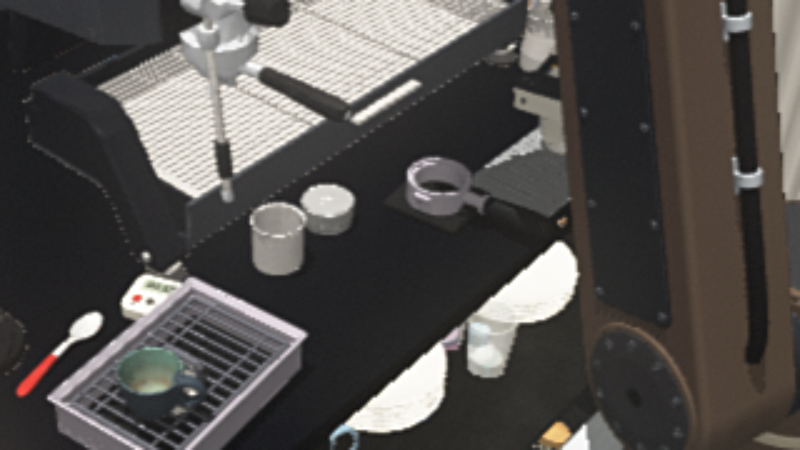

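```bash
python3 -m handwheel '[[1,0,0,-0.1,0],[0.18,0,0,-0.1,0],[0.18,0,0,-0.1,0],[0.18,0,0,0,0],[0.1,0,0,3,0],[0.1,0,0,7,0],[0.1,0,0,10,0]]'
python3 -m handwheel '[[0.1,-2,4,0,0],[0.1,-2,10,0,0],[0.1,-2,16,0,0],[0.1,-2,22,0,0],[0.1,-2,28,0,0],[0.1,-2,34,0,0],[0.1,-2,40,0,0],[0.1,-2,46,0,0]]'
python3 -m handwheel '[[0.1,1,6,0,5],[0.1,2.3,12,0,11],[0.1,4.3,18,0,11],[0.1,4.3,21.7,0,11],[0.1,4.3,21.7,0,11]]'
python3 - <<'E'
from m import *
p,d=cap('top','t2.png');W=world('top',d)
o=finder.cut_out('top','white_cup');print([(round(a['p'],2),np.round(a['pixel'])) for a in o])
o=finder.cut_out('top','blue_cup');print([(round(a['p'],2),np.round(a['pixel'])) for a in o])
X=W[(W[...,2]>.045)&(W[...,2]<.06)&(W[...,1]<-.19)&(W[...,1]>-.4)&(W[...,0]>.35)&(W[...,0]<.48)];print(len(X),rcirc(X))
E
```

```text
time_s: 8.43
tcp_pos: [0.4251, -0.3349, 0.1351]
eef_rot: [-180.0, 0.0, -167.8]
contact_force: [1.7, -0.2, -0.2]
gripper_width: 0.0787
gripper_force: 0.0
time_s: 9.43
tcp_pos: [0.4046, 0.1274, 0.134]
eef_rot: [180.0, 0.1, -167.7]
contact_force: [0.9, -0.4, 0.3]
gripper_width: 0.0789
gripper_force: 0.0
time_s: 10.05
tcp_pos: [0.448, 0.3446, 0.1328]
eef_rot: [-180.0, -0.0, -156.6]
contact_force: [0.3, -0.2, -1.0]
gripper_width: 0.0785
gripper_force: 0.0
[(0.87, array([440., 244.]))]
[(0.58, array([169., 247.]))]
210 [ 4.255e-01 -3.341e-01  2.990e-02  1.610e+02]
```

```bash
python3 -m handwheel '[[0.1,0,0,-3,0],[0.1,0,0,-6.4,0],[0.1,0,0,-6.4,0],[1,0,0,-6.4,0],[1,0,0,-6.4,0],[1,0,0,-6.4,0],[1,0,0,-6.4,0]]' 20
python3 -m handwheel '[[1,0,0,0,0],[1,0,0,0,0],[1,0,0,1,0],[1,0,0,2,0],[1,0,0,4,0],[1,0,0,4,0]]'
```

```text
time_s: 11.08
tcp_pos: [0.4487, 0.3429, 0.071]
eef_rot: [180.0, 0.1, -156.7]
contact_force: [-0.1, -0.6, 6.4]
gripper_width: 0.0597
gripper_force: 20.0
time_s: 11.82
tcp_pos: [0.4487, 0.3433, 0.1114]
eef_rot: [179.9, 0.2, -156.8]
contact_force: [0.1, -0.2, -1.8]
gripper_width: 0.0606
gripper_force: 20.0
```

```bash
python3 -m handwheel '[[1,-2,-5,0,0],[1,-3.5,-10,0,0],[1,-4.3,-15,0,0],[1,-4.3,-20,0,-3],[1,-4.3,-25,0,-6],[1,-4.3,-30,0,-9],[1,-4.3,-35,0,-11],[1,-4.3,-40,0,-11]]'
python3 -m handwheel '[[1,0,-5,0,0],[1,0,-10,0,0],[1,1,-14,0,0],[1,2,-17.7,0,0],[1,2,-17.7,0,0],[1,2,-17.7,-3.5,0],[1,2,-17.7,-6,0],[1,2,-17.7,-6,0]]'
python3 -m handwheel '[[1,0,0,-0.8,0],[1,0,0,-1.4,0],[1,0,0,-1.5,0],[1,0,0,-1.6,0],[1,0,0,-1.6,0]]'
```

```text
time_s: 12.82
tcp_pos: [0.4045, -0.0591, 0.1095]
eef_rot: [180.0, 0.0, -167.8]
contact_force: [0.2, 0.7, -1.3]
gripper_width: 0.0602
gripper_force: 20.0
time_s: 13.82
tcp_pos: [0.423, -0.2339, 0.0479]
eef_rot: [179.9, -0.2, -167.8]
contact_force: [0.7, -0.6, -0.6]
gripper_width: 0.0602
gripper_force: 20.0
time_s: 14.45
tcp_pos: [0.4256, -0.2346, 0.0349]
eef_rot: [-180.0, 0.1, -167.7]
contact_force: [-2.8, 5.8, 11.7]
gripper_width: 0.0597
gripper_force: 20.0
```

```bash
python3 -m handwheel '[[0.18,0,0,0.1,0],[0.18,0,0,0.1,0],[0.18,0,0,0.1,0],[0.15,0,0,3,0],[0.15,0,0,6,0],[0.15,0,0,9.6,0],[0.15,0,0,9.6,0]]'
python3 -m handwheel '[[0.3,-2,4,0,-5],[0.3,-2,10,0,-5],[0.3,-2,16,0,-5],[0.3,-2,22,0,-5],[0.3,-2,28,0,-5],[0.3,-2,34,0,-5],[0.3,-1,40,0,-5],[0.3,1,46,0,-5]]'
python3 -m handwheel '[[0.3,2.9,6.5,0,0],[0.3,2.9,6.5,0,0],[0.3,2.9,6.5,0,0]]'
python3 - <<'E'
from m import *
p,d=cap('top','t3.png');W=world('top',d)
X=W[(W[...,2]>.045)&(W[...,2]<.06)&(W[...,1]<-.19)&(W[...,1]>-.29)&(W[...,0]>.35)&(W[...,0]<.48)];print(len(X),rcirc(X))
p,d=cap('scene');c=cv2.resize(p[170:340,160:420],(800,523))[...,::-1];cv2.imwrite('pics/s3c.png',c)
W=world('scene',d);X=W[(W[...,2]>.058)&(W[...,2]<.07)&(W[...,1]>.25)&(W[...,1]<.33)&(W[...,0]>.43)&(W[...,0]<.5)];print(len(X),X.mean(0))
E
```

```text
time_s: 15.32
tcp_pos: [0.4267, -0.2351, 0.1321]
eef_rot: [-179.9, 0.3, -167.7]
contact_force: [0.4, -0.4, -0.8]
gripper_width: 0.0745
gripper_force: 0.0
time_s: 16.32
tcp_pos: [0.434, 0.2265, 0.129]
eef_rot: [-180.0, -0.0, -172.7]
contact_force: [1.2, -1.5, 1.0]
gripper_width: 0.0616
gripper_force: 0.0
time_s: 16.7
tcp_pos: [0.4631, 0.2894, 0.128]
eef_rot: [-179.9, -0.1, -172.7]
contact_force: [-0.3, -0.4, -0.5]
gripper_width: 0.0614
gripper_force: 0.0
192 [ 4.253e-01 -2.341e-01  2.980e-02  1.480e+02]
54 [0.46038473 0.29532692 0.06200326]
```

View pics/s3c.png

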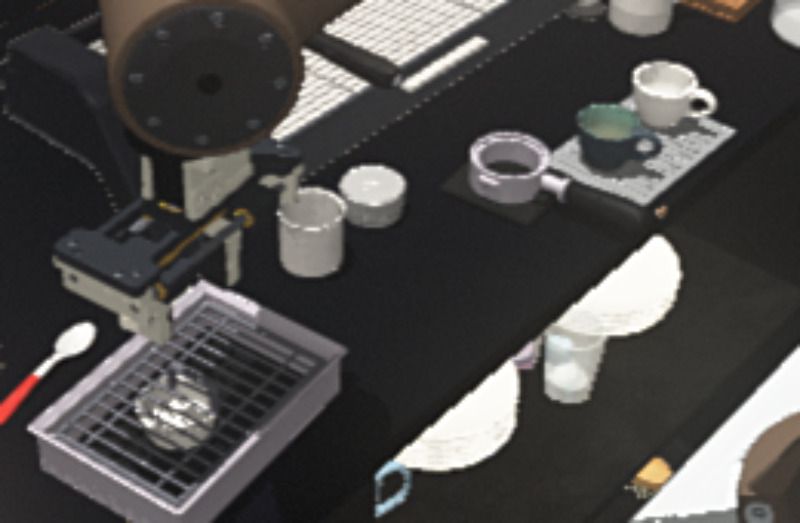

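```bash
python3 -m handwheel '[[0.3,0,0,-4,0],[0.3,0,0,-7,0],[0.3,0,0,-8.3,0],[1,0,0,-8.3,0],[1,0,0,-8.3,0],[1,0,0,-8.3,0],[1,0,0,-8.3,0],[1,0,0,-8.3,0]]' 40
python3 -m handwheel '[[1,0,0,0,0],[1,0,0,0,0],[1,0,0,0.5,0],[1,0,0,1,0],[1,0,0,2,0],[1,0,0,3,0],[1,0,0,3,0]]'
```

```text
time_s: 17.8
tcp_pos: [0.4638, 0.2898, 0.0469]
eef_rot: [180.0, 0.0, -172.8]
contact_force: [-0.5, -0.4, -0.5]
gripper_width: 0.0167
gripper_force: 0.0
time_s: 18.68
tcp_pos: [0.4643, 0.2902, 0.0778]
eef_rot: [179.9, 0.1, -172.8]
contact_force: [0.3, 0.0, -3.5]
gripper_width: 0.0067
gripper_force: 40.0
```

```bash
python3 -m handwheel '[[1,0,0,1.5,0],[1,-1,-2,2.4,0],[1,-3,-6,2.4,-3],[1,-4.7,-10,2.4,-7],[1,-4.7,-15,2.4,-7],[1,-4.7,-20,2.4,-7],[1,-4.7,-24.5,2.4,-7],[1,-4.7,-24.5,2.4,-7]]'
python3 -m handwheel '[[1,0,0,-3,0],[1,0,0,-6,0],[1,0,0,-7.5,0],[1,0,0,-8.3,0],[1,0,0,-8.7,0],[1,0,0,-8.8,0],[1,0,0,-8.8,0]]'
```

```text
time_s: 19.68
tcp_pos: [0.416, 0.0422, 0.1011]
eef_rot: [-180.0, -0.0, -180.0]
contact_force: [0.0, 0.7, -3.1]
gripper_width: 0.0064
gripper_force: 40.0
time_s: 20.55
tcp_pos: [0.4171, 0.0449, 0.013]
eef_rot: [180.0, 0.0, -179.8]
contact_force: [-0.5, 0.3, -3.2]
gripper_width: 0.0066
gripper_force: 40.0
```

```bash
python3 -m handwheel '[[1,0,0,-0.1,0],[1,0,0,-0.2,0],[1,0,0,-0.2,0]]'
```

```text
time_s: 20.92
tcp_pos: [0.4172, 0.0448, 0.0125]
eef_rot: [180.0, 0.1, -179.7]
contact_force: [-10.4, 1.2, 28.4]
gripper_width: 0.0064
gripper_force: 40.0
```

```bash
python3 -m handwheel '[[1,0,0,0.15,0],[0.5,0,0,0.15,0],[0.5,0,0,0.15,0],[0.5,0,0,0.15,0],[0.5,0,0,4,0],[0.1,0,0,8,0],[0.1,0,0,12,0]]'
python3 - <<'E'
from m import *
for n in('top','scene'):
    p,d=cap(n,n+'4.png');W=world(n,d)
    o=finder.cut_out(n,'filter_basket')
    for a in o[:2]:
        X=W[a['region']];X=X[~np.isnan(X[:,0])];print(n,round(a['p'],2),np.round(a['pixel']),np.round(X.min(0),3),np.round(X.max(0),3))
    X=W[(W[...,0]>.42)&(W[...,0]<.52)&(W[...,1]>.23)&(W[...,1]<.36)&(W[...,2]>.022)&(W[...,2]<.042)];print(n,len(X),rcirc(X),np.median(X[:,2]))
    X=W[(W[...,0]>.42)&(W[...,0]<.52)&(W[...,1]>-.19)&(W[...,1]<-.08)&(W[...,2]>.034)&(W[...,2]<.046)];print('ring',len(X),rcirc(X),np.median(X[:,2]))
    X=W[(W[...,0]>.36)&(W[...,0]<.48)&(W[...,1]>.0)&(W[...,1]<.1)&(W[...,2]>.021)&(W[...,2]<.04)];print('bail',len(X),X.mean(0))
    if n=='top': c=cv2.resize(p[180:290,140:440],(800,293))[...,::-1];cv2.imwrite('pics/t4c.png',c)
print(get_state()['tcp_pos'])
E
```

```text
time_s: 21.8
tcp_pos: [0.4165, 0.0445, 0.1317]
eef_rot: [-180.0, -0.0, -179.8]
contact_force: [0.7, 1.8, 0.4]
gripper_width: 0.0586
gripper_force: 0.0
top 0.84 [186. 226.] [ 0.442  0.267 -0.   ] [0.506 0.337 0.04 ]
top 188 [4.726e-01 2.984e-01 3.040e-02 1.750e+02] 0.030570105967026147
ring 273 [ 4.727e-01 -1.374e-01  3.510e-02  1.860e+02] 0.03856382745385302
bail 0 [nan nan nan]
scene 0.87 [219. 304.] [ 0.436  0.269 -0.001] [0.505 0.336 0.034]
scene 190 [4.715e-01 3.031e-01 2.990e-02 1.570e+02] 0.028394141952671016
ring 134 [ 4.722e-01 -1.323e-01  3.610e-02  9.000e+01] 0.03751281380635416
bail 51 [0.41365497 0.04971901 0.02699373]
[0.41702867 0.04486185 0.13105654]<stdin>:9: RuntimeWarning: Mean of empty slice.
  ret = um.true_divide(
```

View pics/t4c.png

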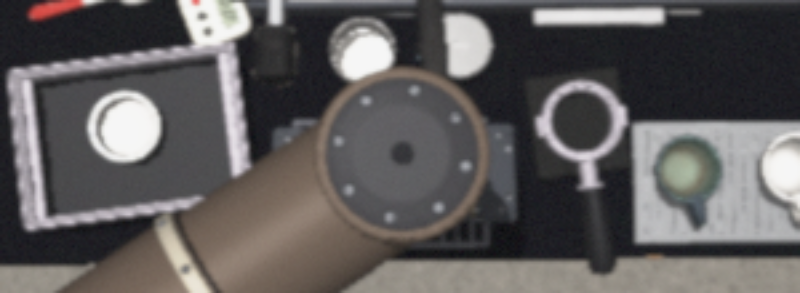

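```bash
python3 -m handwheel '[[0,0,5,0,3],[0,0,10,0,7],[0,2,15,0,7],[0,4,20,0,7],[0,5.6,25.3,0,7],[0,5.6,25.3,0,7],[0,5.6,25.3,-4,7],[0,5.6,25.3,-7,7]]'
python3 -m handwheel '[[0,0,0,-2,0],[0,0,0,-3.5,0],[0,0,0,-4,0],[0,0,0,-4,0],[0,0,0,-4,0]]'
```

```text
time_s: 23.0
tcp_pos: [0.4716, 0.2963, 0.0579]
eef_rot: [-179.9, -0.1, -172.8]
contact_force: [0.2, -0.6, 0.5]
gripper_width: 0.0877
gripper_force: 0.0
time_s: 23.62
tcp_pos: [0.4731, 0.298, 0.0213]
eef_rot: [180.0, 0.1, -172.8]
contact_force: [0.8, -0.2, 0.2]
gripper_width: 0.0876
gripper_force: 0.0
```

```bash
python3 -m handwheel '[[1,0,0,0,0],[1,0,0,0,0],[1,0,0,0,0],[1,0,0,0,0],[1,0,0,0,0],[1,0,0,0,0]]' 15
python3 -m handwheel '[[1,0,0,1,0],[1,0,0,2,0],[1,0,0,4,0],[1,0,0,6,0],[1,0,0,7.5,0],[1,0,0,7.5,0]]'
```

```text
time_s: 24.38
tcp_pos: [0.4729, 0.2977, 0.0208]
eef_rot: [180.0, 0.0, -172.8]
contact_force: [-0.4, -0.2, 3.6]
gripper_width: 0.0635
gripper_force: 15.0
time_s: 25.12
tcp_pos: [0.4732, 0.2982, 0.097]
eef_rot: [179.9, 0.1, -172.8]
contact_force: [-0.3, 0.3, -1.9]
gripper_width: 0.0634
gripper_force: 15.0
```

Run:
```python
from m import *
p,d=cap('scene');W=world('scene',d)
c=cv2.resize(p[200:340,150:320],(728,600))[...,::-1];cv2.imwrite('pics/s5c.png',c)
```

```text
(no output)
```

View pics/s5c.png

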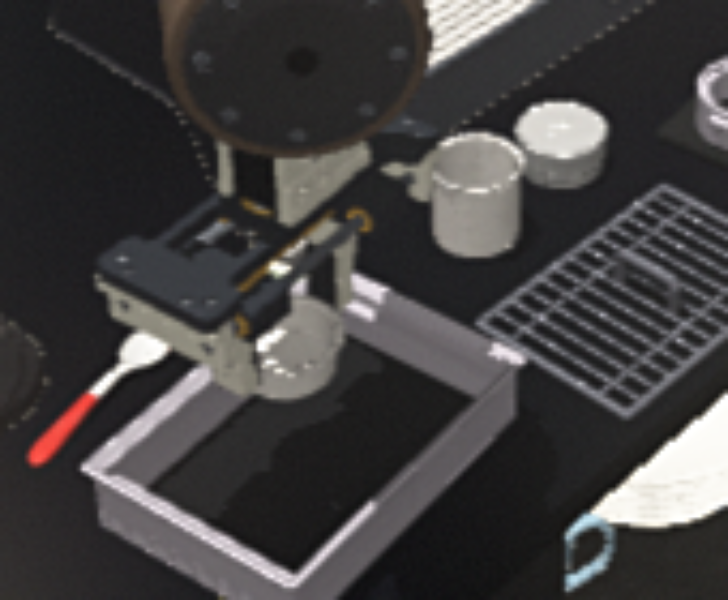

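```bash
python3 -m handwheel '[[1,-3,-4.5,0,0],[1,-6.3,-9.8,0,0],[1,-6.3,-15,0,-3],[1,-6.3,-20,0,-7],[1,-6.3,-25,0,-7],[1,-6.3,-30,0,-7],[1,-6.3,-35,0,-7],[1,-6.3,-39,0,-7]]'
python3 -m handwheel '[[1,2,-1.6,0,0],[1,4,-3.2,0,0],[1,6.3,-4.6,0,0],[1,6.3,-4.6,0,0],[1,6.3,-4.6,0,0]]'
python3 - <<'E'
from m import *
p,d=cap('top','t6.png')
p,d=cap('scene','s6.png')
c=cv2.resize(p[170:290,270:430],(800,600))[...,::-1];cv2.imwrite('pics/s6c.png',c)
W=world('scene',d);X=W[(abs(W[...,0]-.473)<.06)&(abs(W[...,1]+.138)<.06)]
# basket body band below fingers, facing camera
B=X[(X[:,2]>.082)&(X[:,2]<.094)];print(len(B),rcirc(B))
E
```

```text
time_s: 26.18
tcp_pos: [0.4089, -0.0941, 0.0949]
eef_rot: [-180.0, -0.1, -179.8]
contact_force: [0.3, 0.9, -0.6]
gripper_width: 0.0633
gripper_force: 15.0
time_s: 26.8
tcp_pos: [0.4717, -0.1384, 0.0947]
eef_rot: [180.0, -0.1, -179.8]
contact_force: [-0.9, 0.4, -1.0]
gripper_width: 0.0633
gripper_force: 15.0
104 [ 4.722e-01 -1.347e-01  2.820e-02  8.300e+01]
```

View pics/s6c.png

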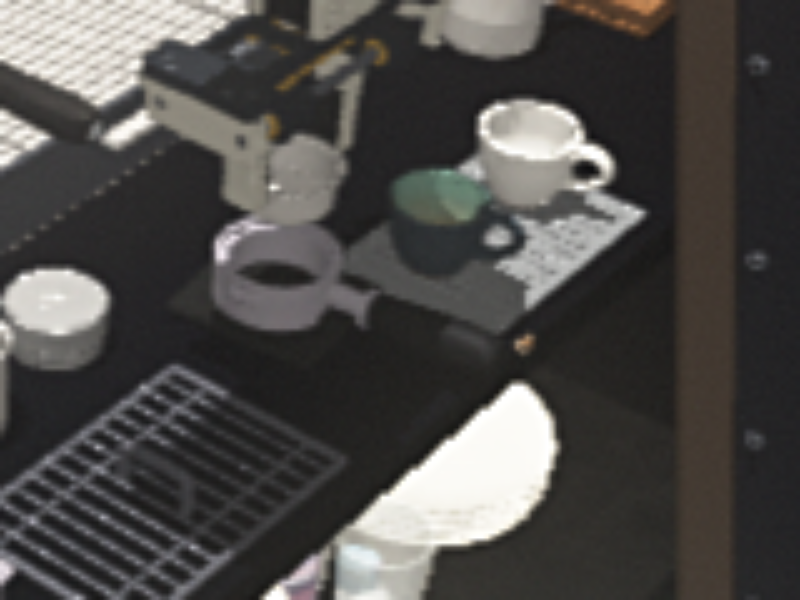

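```bash
python3 -m handwheel '[[1,0,0.05,-2,0],[1,0,0.05,-3.2,0],[1,0,0.05,-3.8,0],[1,0,0.05,-4.3,0],[1,0,0.05,-4.6,0],[1,0,0.05,-4.6,0]]'
```

```text
time_s: 27.65
tcp_pos: [0.4727, -0.1379, 0.0496]
eef_rot: [-180.0, -0.0, -179.8]
contact_force: [0.8, -0.2, 0.2]
gripper_width: 0.0635
gripper_force: 15.0
```

```bash
python3 -m handwheel '[[1,0,0,-0.4,0],[1,0,0,-0.6,0],[1,0,0,-0.8,0],[1,0,0,-0.8,0]]'
```

```text
time_s: 28.15
tcp_pos: [0.4726, -0.1379, 0.0414]
eef_rot: [180.0, -0.0, -179.8]
contact_force: [-0.0, 0.0, -2.0]
gripper_width: 0.0633
gripper_force: 15.0
```

```bash
python3 -m handwheel '[[1,0,0,-0.1,0],[1,0,0,-0.1,0],[0.1,0,0,-0.1,0],[0.1,0,0,-0.1,0],[0.1,0,0,0,0],[0.1,0,0,3,0],[0.1,0,0,6,0],[0.1,0,0,9,0]]'
python3 -m handwheel '[[0.1,-3,4,0,0],[0.1,-6,9,0,0],[0.3,-6,14,0,0],[0.3,-6,18.3,0,0],[0.3,-5.6,18.3,0,0]]' 40
python3 - <<'E'
from m import *
ps=[]
for n in('scene','top'):
    p,d=cap(n);W=world(n,d)
    X=W[(np.hypot(W[...,0]-.4727,W[...,1]+.1375)<.034)&(W[...,2]>.0)&(W[...,2]<.07)];print(n,len(X),np.round(np.percentile(X[:,2],[5,25,50,75,95,100]),4))
    B=X[X[:,2]>.034];print(rcirc(B))
    ps.append(cv2.resize(p[200:270,300:370] if n=='scene' else p[195:265,320:390],(400,400))[...,::-1])
cv2.imwrite('pics/r7.png',np.hstack(ps))
E
```

```text
time_s: 29.15
tcp_pos: [0.4726, -0.1379, 0.1326]
eef_rot: [-180.0, 0.0, -179.8]
contact_force: [0.7, 0.1, 1.0]
gripper_width: 0.0789
gripper_force: 0.0
time_s: 29.78
tcp_pos: [0.417, 0.0476, 0.1321]
eef_rot: [180.0, 0.1, -179.5]
contact_force: [-0.4, -1.0, -0.0]
gripper_width: 0.0623
gripper_force: 0.0
scene 237 [0.0133 0.0176 0.0285 0.0367 0.0409 0.045 ]
[ 4.729e-01 -1.362e-01  2.960e-02  5.400e+01]
top 561 [0.0129 0.0164 0.0198 0.0376 0.0417 0.0453]
[ 4.725e-01 -1.375e-01  3.080e-02  1.820e+02]
```

View pics/r7.png

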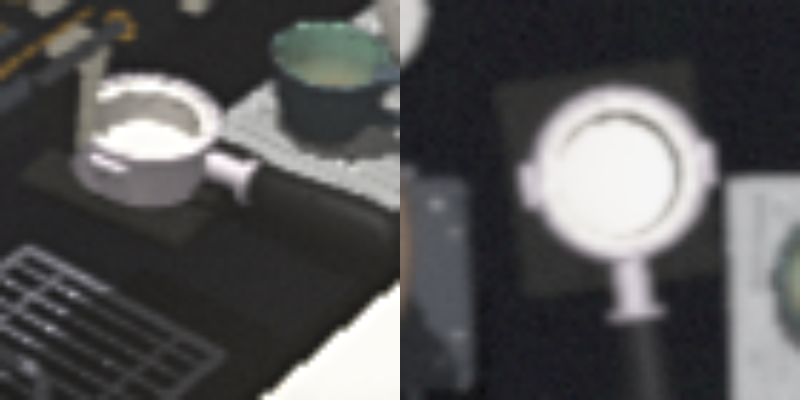

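```bash
python3 -m handwheel '[[0.3,0,-0.05,-4,0],[0.3,0,-0.05,-8,0],[0.3,0,-0.05,-11,0],[0.3,0,-0.05,-11.7,0],[1,0,-0.05,-11.7,0],[1,0,-0.05,-11.7,0],[1,0,-0.05,-11.7,0],[1,0,-0.05,-11.7,0]]' 40
python3 -m handwheel '[[1,0,0,0,0],[1,0,0,0,0],[1,0,0,0,0],[1,0,0,1,0],[1,0,0,3,0],[1,0,0,6,0],[1,0,0,9,0],[1,0,0,9,0]]'
python3 - <<'E'
from m import *
p,d=cap('top');W=world('top',d).reshape(-1,3)
v=W[:,:2]-[.4726,-.1376];R=np.hypot(*v.T);A=np.degrees(np.arctan2(v[:,1],v[:,0]))
for a in range(-180,180,60):
    k=(R>.029)&(R<.0375)&(A>=a)&(A<a+60)&(W[:,2]>.025)&(W[:,2]<.06);print(a,k.sum(),np.round(np.median(W[k,2]),4))
E
```

```text
time_s: 30.88
tcp_pos: [0.4171, 0.0449, 0.0152]
eef_rot: [180.0, 0.1, -179.8]
contact_force: [-0.6, 0.5, -0.5]
gripper_width: 0.0267
gripper_force: 0.0
time_s: 31.88
tcp_pos: [0.4179, 0.0453, 0.1067]
eef_rot: [179.9, 0.2, -179.8]
contact_force: [0.5, 0.4, -3.7]
gripper_width: 0.0064
gripper_force: 40.0
-180 46 0.0409
-120 49 0.0403
-60 47 0.0402
0 46 0.0399
60 50 0.0402
120 50 0.04
```

```bash
python3 -m handwheel '[[1,0,4,0,0],[1,0,9,0,0],[1,0,13.5,0,2],[1,2,18,0,5],[1,3.7,22.5,0,7],[1,4.7,24.5,0,7],[1,4.7,24.5,0,7],[1,4.7,24.5,0,7]]'
python3 -m handwheel '[[1,0,0,-1.5,0],[1,0,0,-2.5,0],[1,0,0,-3,0],[1,0,0,-3,0]]'
python3 - <<'E'
from m import *
s=get_state();print(s['tcp_pos'],s['eef_rot'])
p,d=cap('scene');cv2.imwrite('pics/s8.png',cv2.resize(p[240:340,165:285],(720,600))[...,::-1])
E
```

```text
time_s: 32.92
tcp_pos: [0.4627, 0.2884, 0.1031]
eef_rot: [-179.9, -0.1, -172.8]
contact_force: [-0.6, -0.5, -4.3]
gripper_width: 0.0064
gripper_force: 40.0
time_s: 33.42
tcp_pos: [0.4635, 0.2892, 0.074]
eef_rot: [-180.0, -0.0, -172.8]
contact_force: [1.1, -0.1, -3.6]
gripper_width: 0.0061
gripper_force: 40.0
[0.46351598 0.28922666 0.07404119] [-1.79958293e+02 -4.29217368e-02 -1.72774945e+02]
```

View pics/s8.png

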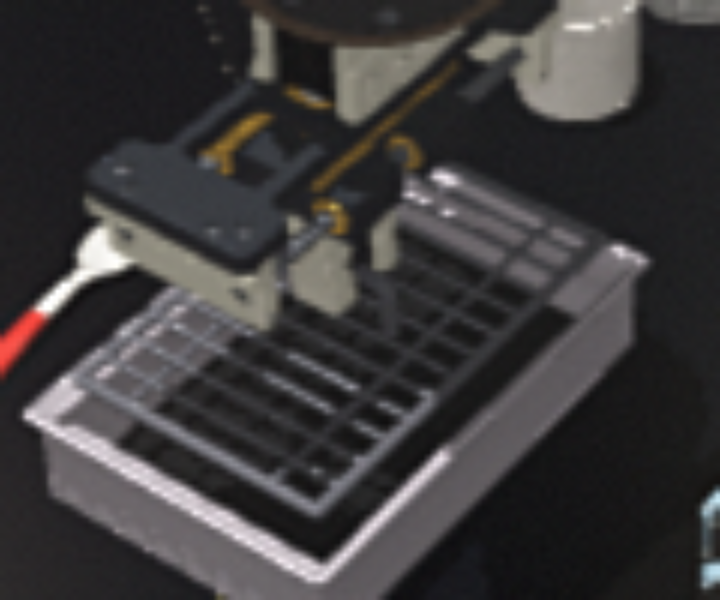

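```bash
python3 -m handwheel '[[1,0.05,0.05,-1,0],[1,0.05,0.05,-1.6,0],[1,0.05,0.05,-2,0],[1,0.05,0.05,-2.3,0],[1,0.05,0.05,-2.4,0],[1,0.05,0.05,-2.5,0],[1,0.05,0.05,-2.5,0]]'
```

```text
time_s: 34.35
tcp_pos: [0.4643, 0.2902, 0.0496]
eef_rot: [180.0, 0.0, -172.8]
contact_force: [-0.1, 0.5, -3.2]
gripper_width: 0.0065
gripper_force: 40.0
```

```bash
python3 -m handwheel '[[1,0,0,-0.1,0],[1,0,0,-0.15,0],[1,0,0,-0.15,0]]'
```

```text
time_s: 34.72
tcp_pos: [0.4644, 0.2903, 0.0487]
eef_rot: [180.0, 0.0, -172.8]
contact_force: [-2.6, -0.8, 5.0]
gripper_width: 0.0063
gripper_force: 40.0
```

```bash
python3 -m handwheel '[[0.6,0,0,0,0],[0.5,0,0,0,0],[0.5,0,0,0.1,0],[0.5,0,0,2,0],[0.4,0,0,5,0],[0.3,0,0,8.25,0],[0.3,-3,-4,8.25,0],[0.3,-5.95,-8,8.25,0]]'
python3 - <<'E'
from m import *
p,d=cap('top');W=world('top',d)
t=np.radians(7);c=np.array([.4638,.2906]);V=(W[...,:2]-c)@np.array([[np.cos(t),-np.sin(t)],[np.sin(t),np.cos(t)]])
m=(abs(V[...,0])<.06)&(abs(V[...,1])<.092)&(W[...,2]>.03)&(W[...,2]<.05)
for i,j in((0,-1),(0,1),(1,-1),(1,1)):
    k=m&(V[...,i]*j>.025);print('xy'[i],j,k.sum(),np.round(np.median(W[k],0),4))
cv2.imwrite('pics/t9.png',cv2.resize(p[190:275,140:240],(700,595))[...,::-1])
E
python3 -m handwheel '[[0.15,0,-5,0,5],[0.15,0,-11,0,5],[0.15,0,-17,0,5],[0.15,0,-23,0,5],[0.15,0,-29,0,5],[0.15,0,-35,0,5],[0.15,0,-41,0,5],[0.15,2,-44.55,0,5]]'
```

```text
time_s: 35.72
tcp_pos: [0.4041, 0.2094, 0.1306]
eef_rot: [180.0, 0.0, -172.8]
contact_force: [-0.0, -1.0, -0.1]
gripper_width: 0.0611
gripper_force: 0.0
x -1 0 [nan nan nan]
x 1 310 [0.5107 0.2792 0.0405]
y -1 184 [0.5072 0.2306 0.0404]
y 1 100 [0.5058 0.3704 0.041 ]
time_s: 36.78
tcp_pos: [0.4238, -0.2379, 0.1307]
eef_rot: [-180.0, 0.0, -167.9]
contact_force: [0.4, -0.1, -0.3]
gripper_width: 0.0744
gripper_force: 0.0
  return _methods._mean(a, axis=axis, dtype=dtype,
  ret = um.true_divide(
```

View pics/t9.png

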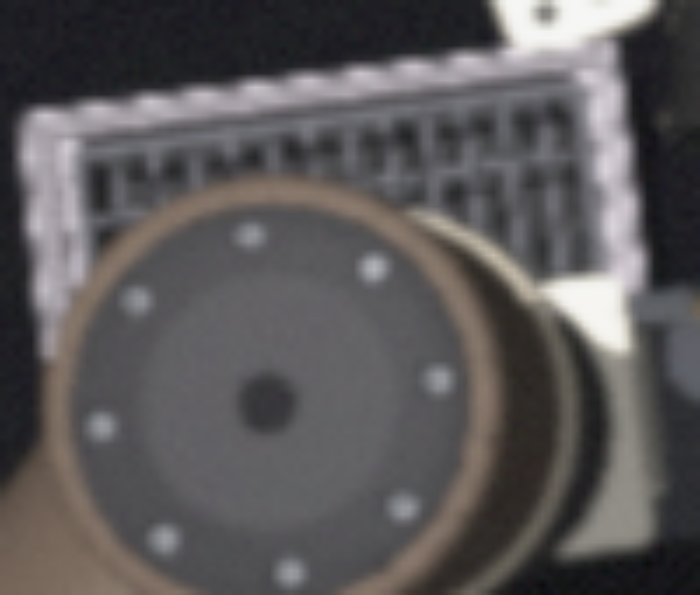

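```bash
python3 -m handwheel '[[0.15,0,0,0,0],[0.15,0,0,-4,0],[0.15,0,0,-8,0],[0.15,0,0,-9.6,0],[0.15,0,0,-9.6,0],[1,0,0,-9.6,0],[1,0,0,-9.6,0],[1,0,0,-9.6,0]]' 20
python3 -m handwheel '[[1,0,0,0,0],[1,0,0,0,0],[1,0,0,0,0]]'
python3 -m handwheel '[[1,0,0,1,0],[1,0,0,2,0],[1,0,0,4.5,0],[1,0,0,7.5,0],[1,-1,3,7.5,0],[1,-2,7,7.5,0],[1,-2,12,7.5,0],[1,-2,17,7.5,0]]'
```

```text
time_s: 37.78
tcp_pos: [0.4255, -0.2354, 0.0356]
eef_rot: [-180.0, 0.1, -167.8]
contact_force: [0.8, 2.1, 3.6]
gripper_width: 0.0599
gripper_force: 20.0
time_s: 38.15
tcp_pos: [0.4256, -0.2354, 0.0355]
eef_rot: [-180.0, 0.1, -167.8]
contact_force: [-1.0, 2.5, 7.1]
gripper_width: 0.0598
gripper_force: 20.0
time_s: 39.15
tcp_pos: [0.4046, -0.0642, 0.1104]
eef_rot: [180.0, 0.1, -167.8]
contact_force: [1.1, 0.4, 0.2]
gripper_width: 0.06
gripper_force: 20.0
```

```bash
python3 -m handwheel '[[1,0,5,0,0],[1,0,10,0,3],[1,0,15,0,6],[1,0,20,0,9],[1,0,25,0,11],[1,1,30,0,11],[1,2.5,35,0,11],[1,4.3,40.7,0,11]]'
python3 -m handwheel '[[1,0,0,0,0],[1,0,0,-1.5,0],[1,0,0,-2.6,0],[1,0,0,-3.3,0],[1,0,0,-3.6,0],[1,0,0,-3.8,0],[1,0,0,-3.8,0]]'
```

```text
time_s: 40.15
tcp_pos: [0.4478, 0.3431, 0.1104]
eef_rot: [180.0, 0.0, -156.8]
contact_force: [1.2, 0.5, -0.9]
gripper_width: 0.0598
gripper_force: 20.0
time_s: 41.02
tcp_pos: [0.4479, 0.3417, 0.0718]
eef_rot: [180.0, 0.0, -156.8]
contact_force: [-0.0, 0.7, -1.4]
gripper_width: 0.06
gripper_force: 20.0
```

```bash
python3 -m handwheel '[[1,0.05,0.05,-0.1,0],[1,0.05,0.05,-0.15,0],[1,0.05,0.05,-0.15,0]]'
```

```text
time_s: 41.4
tcp_pos: [0.4487, 0.3422, 0.0715]
eef_rot: [-180.0, 0.1, -156.7]
contact_force: [-2.4, -2.7, 10.2]
gripper_width: 0.0599
gripper_force: 20.0
```

```bash
python3 -m handwheel '[[0.18,0,0,0.05,0],[0.18,0,0,0.05,0],[0.15,0,0,0.1,0],[0.15,0,0,2,0],[0.15,0,0,4,0],[0.15,0,0,6.05,0],[0.15,-2,-4,6.05,0],[0.15,-4.35,-8,6.05,0]]'
python3 -m handwheel '[[0.15,0,-5,0,-5],[0.15,0,-11,0,-11],[0.15,0,-17,0,-11],[0.15,0,-23,0,-11],[0.15,0,-29,0,-11],[0.15,0,-35,0,-11],[0.15,0,-41,0,-11],[0.15,0,-47,0,-11]]'
python3 -m handwheel '[[0.15,0,-6,0,0],[0.15,2,-12.75,0,0],[0.15,2,-12.75,0,0],[0.15,2,-12.75,-4,0],[0.15,2,-12.75,-8,0],[0.15,2,-12.75,-9.6,0],[0.15,2,-12.75,-9.6,0]]'
python3 -m handwheel '[[1,0,0,0,0],[1,0,0,0,0],[1,0,0,0,0],[1,0,0,0,0],[1,0,0,0,0],[1,0,0,0,0]]' 20
python3 - <<'E'
from m import *
p,d=cap('top');W=world('top',d)
X=W[(W[...,0]>.39)&(W[...,0]<.49)&(W[...,1]>.305)&(W[...,1]<.385)&(W[...,2]>.08)&(W[...,2]<.1)];c=rcirc(X);print(c)
H=W[(W[...,0]>.39)&(W[...,0]<.49)&(W[...,1]>.305)&(W[...,1]<.385)&(W[...,2]>.045)&(W[...,2]<.1)];H=H[np.hypot(H[:,0]-c[0],H[:,1]-c[1])>.037];m=np.median(H,0);print(m,np.degrees(np.arctan2(m[1]-c[1],m[0]-c[0])))
E
```

```text
time_s: 42.4
tcp_pos: [0.4042, 0.2613, 0.1303]
eef_rot: [-180.0, -0.0, -156.8]
contact_force: [-0.8, -0.3, 0.6]
gripper_width: 0.0746
gripper_force: 0.0
time_s: 43.4
tcp_pos: [0.4047, -0.2099, 0.1309]
eef_rot: [-180.0, 0.1, -167.7]
contact_force: [1.8, 1.3, 0.3]
gripper_width: 0.0744
gripper_force: 0.0
time_s: 44.28
tcp_pos: [0.4243, -0.3349, 0.0341]
eef_rot: [179.9, -0.1, -167.7]
contact_force: [0.3, 0.2, 1.2]
gripper_width: 0.0743
gripper_force: 0.0
time_s: 45.02
tcp_pos: [0.4258, -0.3358, 0.036]
eef_rot: [-179.9, 0.1, -167.7]
contact_force: [0.1, 2.1, 7.2]
gripper_width: 0.0605
gripper_force: 20.0
[4.482e-01 3.412e-01 2.980e-02 1.620e+02]
[0.40462365 0.32356237 0.0834254 ] -157.96424358193204
```

```bash
python3 -m handwheel '[[1,0,0,1,0],[1,0,0,2.5,0],[1,0,0,5,0],[1,0,0,7.5,0],[1,-1,3,7.5,0],[1,-2,7,7.5,0],[1,-2,12,7.5,0],[1,-2,17,7.5,0]]'
python3 -m handwheel '[[1,0,5,0,0],[1,0,10,0,0],[1,0,15,0,0],[1,0,20,0,0],[1,0,25,0,0],[1,0,30,0,0],[1,2,34,0,0],[1,5,38,0,0]]'
python3 -m handwheel '[[1,0.6,2.1,0,0],[1,0.6,2.1,0,0],[1,0.6,2.1,-1.5,0],[1,0.6,2.1,-2.6,0],[1,0.6,2.1,-3.3,0],[1,0.6,2.1,-3.6,0],[1,0.6,2.1,-3.8,0],[1,0.6,2.1,-3.8,0]]'
```

```text
time_s: 46.08
tcp_pos: [0.4046, -0.1642, 0.1106]
eef_rot: [-180.0, 0.1, -167.8]
contact_force: [1.2, 0.4, -1.6]
gripper_width: 0.0608
gripper_force: 20.0
time_s: 47.08
tcp_pos: [0.4548, 0.2164, 0.1109]
eef_rot: [180.0, 0.1, -167.7]
contact_force: [0.1, 0.5, -0.5]
gripper_width: 0.0611
gripper_force: 20.0
time_s: 48.08
tcp_pos: [0.461, 0.2356, 0.072]
eef_rot: [-180.0, 0.0, -167.8]
contact_force: [-0.2, -1.6, 1.5]
gripper_width: 0.0608
gripper_force: 20.0
```

Nearly touching; lower 1 mm, release, retreat.

```bash
python3 -m handwheel '[[1,0,0,-0.1,0],[1,0,0,-0.1,0],[0.18,0,0,-0.05,0],[0.18,0,0,-0.05,0],[0.16,0,0,0,0],[0.16,0,0,2,0],[0.16,0,0,4,0],[0.16,0,0,6,0]]'
python3 -m handwheel '[[0.1,-3,-4,0,0],[0.1,-5.6,-8,0,0],[0.1,-5.6,-14,0,0],[0.1,-5.6,-20,0,0],[0.1,-5.6,-26,0,0],[0.1,-5.6,-26,0,0]]'
python3 - <<'E'
from m import *
p,d=cap('top','t10.png');W=world('top',d)
for b in((.40,.51,.195,.275),(.39,.49,.305,.385)):
    k=(W[...,0]>b[0])&(W[...,0]<b[1])&(W[...,1]>b[2])&(W[...,1]<b[3])
    c=rcirc(W[k&(W[...,2]>.08)&(W[...,2]<.1)]);H=W[k&(W[...,2]>.045)&(W[...,2]<.1)];H=H[np.hypot(H[:,0]-c[0],H[:,1]-c[1])>.037];m=np.median(H,0);print(c,np.degrees(np.arctan2(m[1]-c[1],m[0]-c[0])))
q,d=cap('scene');cv2.imwrite('pics/s10.png',cv2.resize(q[180:340,160:400],(800,533))[...,::-1])
E
```

```text
time_s: 49.08
tcp_pos: [0.4606, 0.2356, 0.132]
eef_rot: [-180.0, -0.0, -167.8]
contact_force: [0.8, 0.0, 0.3]
gripper_width: 0.0735
gripper_force: 0.0
time_s: 49.82
tcp_pos: [0.4038, -0.0278, 0.1314]
eef_rot: [-180.0, -0.0, -168.1]
contact_force: [0.7, 1.1, -0.0]
gripper_width: 0.0789
gripper_force: 0.0
[4.607e-01 2.348e-01 2.970e-02 1.640e+02] -167.78278156004637
[4.480e-01 3.411e-01 2.980e-02 1.630e+02] -157.74294709605684
```

View pics/s10.png

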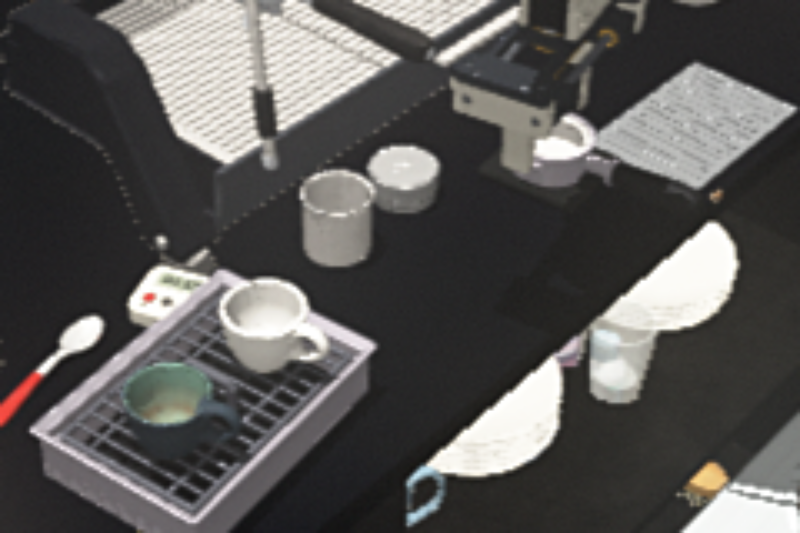

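Both cups stand upright on the grate at (265,320) and (180,405), the grate lies in the tray, the basket is in the ring and the gripper is clear, so I am handing in.

```bash
python3 -c "
from plant import r
print(r.close_job())"
```

```text
the job is handed in; nothing more can be done
None
```

The job is handed in at about 50 s of the 131 s allowed: the basket is seated in the portafilter ring, level with its top to within about 1 mm. The grate is back flat in the tray, and both cups stand upright within about 1.5 mm of where they were; the dosing cup and distributor were left alone.

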